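# Open the two-stage guard hood of a stem trimmer

### The arm

A 6-joint arm with a two-finger parallel gripper is mounted at the origin on the work surface. World frame = base frame: x ahead of the robot, y to its left, z up, the work surface at z = 0. Lengths are in m, angles in rad, forces in N, time in s.
With the tool pointing down it reaches from about 0.35 to 0.875 m from the base axis. Payload 4.2 kg.
Tool frame: the origin (TCP) lies midway between the tips of the shut fingers; the grasp point (between the pads) lies ctrl.grip_depth behind it (ctrl.grip_depth is the distance from the TCP to the grasp point, in m); z points along the fingers, y is the direction in which the jaws open and shut (so a half turn about z gives the same grasp; the last joint's range is limited). The gripper opens to 85 mm and grips with 20 to 120 N. Pads are 22 mm wide; open, the fingers measure 114 mm over their backs; the gripper's body (76 mm by 85 mm) begins 54 mm behind the grasp point. The pads swing forward as they close: fully open they stand 13 mm farther back than shut.
Start: joints at [0.259, 0.385, 0.008, 0, -1.194, -0.259], TCP at [0.625, 0, 0.231] pointing down, gripper open.
Joint ranges: [-3.14, 3.14], [-1.21, 2.06], [-1.07, 1.41], [-3.16, 2.05], [-2.99, -0.16], [-3.1, 3.1]. Speed limits (rad/s): [2.79, 2.79, 3.14, 3.14, 3.14, 3.14].

### API

Orientations are given as a 3x3 rotation matrix whose columns are the frame's x, y, z axes.
In Python, from plant import get_state, optics, order, ctrl gives the robot as it stands.
- The arm moves only by the shell command python3 -m pendant 'ROWS' [FORCE]. ROWS is JSON, a list of rows, each an object of numbers: "tx", "ty", "tz": the shift along the tool's x, y, z in cm; "turn": the turn about the tool's z in units of 6 degrees (1.0 is 6 degrees); "hand": the finger opening in cm, from 0 to 8.54. In form: [{"tx": .., "ty": .., "tz": .., "turn": .., "hand": ..}, ...]. A call has 1 to 5 rows; each row shifts and turns the commanded pose from where the row before left it, along the tool's axes as they then stand; what a row does not reach is not made up. A row lasts 1/10 s, in which the tool goes at most 50 mm and 8.59 degrees, less where a joint would pass 70% of its speed; a pose out of reach is approached as far as the arm can. A call is refused whole if a number of a shift passes 5 or a number of a turn 1, either way. A call with a gripper value outside its range is refused whole. The fingers move at their own pace and stop on an object; FORCE is the grip in N (left out, the last holds). Time passes only in rows, so rows that do not move let the fingers close. It gives the time, the measured TCP pose, the force and the opening at its end, in the units of the state.
- get_state(): the state, without advancing time (a new reading comes with each control period).
- optics.snapshot(name): name is "scene" or "side" or "wrist"; returns the picture (480x640x3 uint8, red, green, blue); there is no depth.
- optics.get_calibration(name): a dict with "K" (3x3 intrinsics, pixels), "origin" and "attitude" of the camera in the world. Camera axes: x right, y down, z forward; pixel columns grow to the right and rows downward; lengths in m; the calibration is good to about 2 mm. A picture is of the moment at which its call begins: read the wrist's pose just before it. get_calibration takes no time and is no camera call; for the wrist camera it gives the pose at the moment of the call.
- order.finish_job(): hands the job in, once; it reports no verdict.
The state is a dict: "time": time; "q": joint angles; "qd": joint speeds; "effort": joint torques, N m; "eef_pos": TCP position; "tcp_rot": TCP orientation; "force": force on the tool from outside, world axes, zero at the start; "torque": the same for the moment, N m; "gripper_width": opening from 0.0 (shut) to 1.0 (fully open).
Only numpy, scipy, OpenCV 4.12 (cv2) and the standard library are available. Lean on these libraries where they do the work, as an engineer would, in place of code of your own. Each camera call takes 0.05 s, during which the arm holds its last target.

### The job

Open the stem trimmer's guard hood for cleaning: turn its black wing latch the full quarter turn clockwise, raise the hood gently by the handle until its safety catch stops it, and pause there. Then, with the fingers round the handle, feel along under it for the red tab, push the tab to the left and lift the hood past the catch and fully open; let go, it stays up by itself. Strain neither the tab nor the catch, and leave the bottle, the spool and the snips where they are.

Things in the scene. Friction and masses are not known exactly. Their poses are not given: they have to be found in the camera images.
- trimmer: Bolted-down stem trimmer: grey housing 190 x 300 mm, 107 mm high, white hood with a clear window on top, motor box behind, aluminium stem chute on its left side (80 mm wide, to y +290 mm, 91 mm high). Origin on the bench under the housing's middle; x to its back (hinge side), y to its left as seen from its front, z up. Its front faces the robot.
- hood (a joint): Hood angle, rad: 0 shut, 1.25 fully open (end stop). Friction hinges hold it at any angle; lifting takes 7 to 9 N at the handle. With the latch released it rises freely to about 0.12 rad (handle 28 mm higher), where the safety catch stops it until the tab is pushed.
- hinge_mid (a point): Middle of the hood's hinge line, which runs along the trimmer's y; 85 mm behind the trimmer's origin and 110 mm above the bench. Fixed. The hood is 304 mm wide and 22 mm thick (its underside level with the hinge line) and reaches 200 mm forward of the hinge line; the handle stands in front of that.
- handle_mid (a point): Middle of the handle, a round steel bar 12 mm thick, 250 mm long along the trimmer's y, 240 mm in front of the hinge line and 12 mm above it (122 mm above the bench) when shut. Free space of 34 mm between bar and hood edge; end brackets 124 mm either side. Pinch it from above, pads closing along the trimmer's x, up to 90 mm from the middle. It can turn between the pads.
- latch (a joint): Wing latch in rad: 0 latched (wing along the trimmer's x), 1.57 released (end stop, wing along y); it grows clockwise seen from above. Its cam lets go of the housing from about 1.05. Friction 0.06 N m; it stays where it is left.
- latch_grip (a point): Middle of the latch's black wing, on its vertical axis: 135 mm in front of the hinge line, 30 mm above the hood's top face (162 mm above the bench when shut). Wing 46 mm long, 13 mm thick, 34 mm high (6 to 40 mm above the hood's top), on a 42 mm disc. Moves with the hood.
- catch_guide: Safety catch under the hood's front lip: guide clamped to the hood, in it a sprung rod with a red finger tab (force on it counts all three). Origin at hinge_mid, axes as the hood's. The tab is an upright plate, 5 mm thick along y; it reaches forward under the bar to 10 mm past the bar's axis, from 13 to 35 mm below that axis. Its place along the bar is NOT measured: anywhere within 35 mm left or right of handle_mid.
- keeper: Fixed keeper on the housing's front; the rod's J-hook stops against it. The tab moves 14 mm left (+y) to a hard stop: 2 N at first, 5.5 N at the end; the hook is clear after 9 mm and springs back when let go. Below a hood angle of about 0.06 rad a cheek blocks the tab. Over 15 N on the tab bends it, over 35 N on the keeper bends the hook. Origin and axes as the trimmer's.
- feed_bottle: White bottle of flower food, 64 mm across and 170 mm tall, standing right of the trimmer; origin under its centre. A bystander.
- twine_spool: Wooden spool, 68 mm across and 50 mm high, standing in front of the bottle; origin under its centre. A bystander.
- snips: Orange-handled flower snips, 145 mm long and 15 mm high, lying in front of the stem chute; origin under the pivot. A bystander.

How it is judged:
By the outcome, as a careful person would: the job done as asked, in the order asked, and still so for the second after the job is handed in, with the robot touching nothing.
It also fails if it takes over 69 s, if anything falls off the work surface, if the arm or the gripper's body presses on something with over 40 N, if the wrist force passes 120 N, or if a joint passes its speed limit or range.

## Working session

There is one attempt and no reset: what is moved stays moved. The work goes in short steps, Python scripts to look and compute and a shell command to move; the robot and the scene stay as the last step left them, time stands still between calls to the robot, and variables do not carry over. Pictures are saved under pics/ and viewed, and the job is handed in when it is done.

```bash
ls; mkdir -p pics; python3 - <<'E'
from plant import get_state, optics, order, ctrl
import cv2
s=get_state(); print(s); print(ctrl.grip_depth)
for n in ["scene","side","wrist"]:
    c=optics.get_calibration(n); print(n,c)
    im=optics.snapshot(n); cv2.imwrite(f"pics/{n}0.png",im[:,:,::-1])
E
```

```text
pics
{'time': 0.0, 'q': array([ 2.58595289e-01,  3.85560199e-01,  6.63217734e-03, -4.65883485e-04,
       -1.19399776e+00, -2.58614280e-01]), 'qd': array([ 0.00047268, -0.00131759, -0.00015663,  0.00120371,  0.00147099,
        0.00108741]), 'effort': array([-9.55001960e-04, -3.92286408e+01,  1.88399577e+01,  4.18616563e+00,
       -4.72148502e-03,  8.27910434e-07]), 'eef_pos': array([6.24423183e-01, 8.50851313e-06, 2.30226782e-01]), 'tcp_rot': array([[-1.90735388e-04, -9.99997629e-01, -2.16939341e-03],
       [-9.99999974e-01,  1.91008624e-04, -1.25743811e-04],
       [ 1.26157886e-04,  2.16936937e-03, -9.99997639e-01]]), 'force': array([ 0.45890467,  0.73707779, -0.32595997]), 'torque': array([-0.03881201, -0.00228266,  0.00950847]), 'gripper_width': 0.9990005239478952}
0.0187
scene {'K': array([[613.41030484,   0.        , 315.95532735],
       [  0.        , 613.41030484, 237.76137493],
       [  0.        ,   0.        ,   1.        ]]), 'origin': array([0.23550501, 0.77897929, 1.02415529]), 'attitude': array([[-0.91519647, -0.27711362,  0.29261487],
       [-0.40252436,  0.6641
[... 170 characters left out ...]
8.30977619],
       [  0.        ,   0.        ,   1.        ]]), 'origin': array([-0.25005679, -0.12933095,  0.83016524]), 'attitude': array([[ 0.14677231, -0.64079175,  0.75355413],
       [-0.98908632, -0.08514527,  0.12024364],
       [-0.01288956, -0.76297851, -0.64629532]])}
wrist {'K': array([[373.24482716,   0.        , 322.0799015 ],
       [  0.        , 373.24482716, 233.7940588 ],
       [  0.        ,   0.        ,   1.        ]]), 'origin': array([ 0.62452186, -0.07240677,  0.3726699 ]), 'attitude': array([[-9.99996476e-01,  7.68927202e-04, -2.54088412e-03],
       [ 2.03448076e-05,  9.59324508e-01,  2.82305663e-01],
       [ 2.65460491e-03,  2.82304616e-01, -9.59321144e-01]])}
```

View pics/scene0.png

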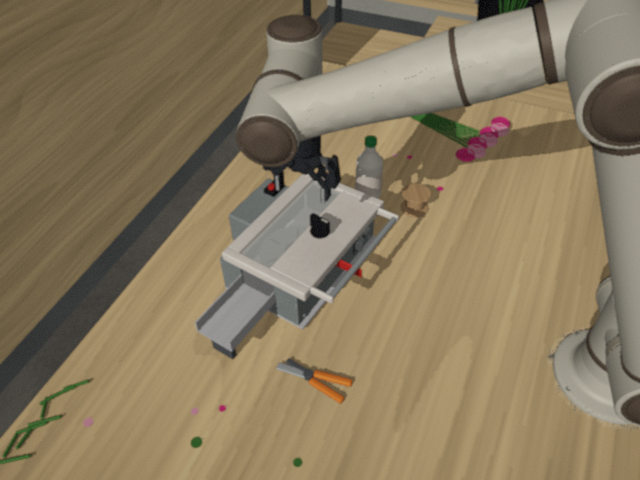

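View pics/side0.png

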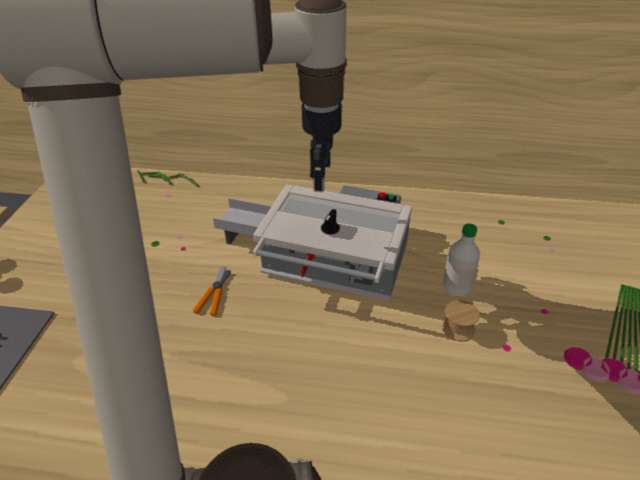

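View pics/wrist0.png

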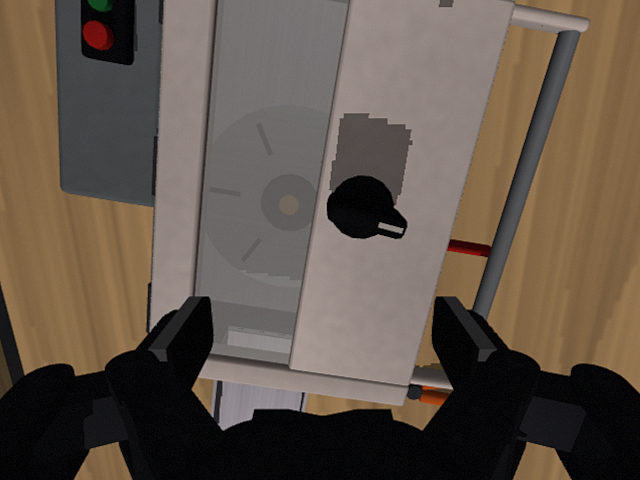

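```bash
python3 - <<'E'
import cv2
a=cv2.imread('pics/scene0.png')[165:365,190:410]; cv2.imwrite('pics/s0c.png',cv2.resize(a,None,fx=3.0,fy=3.0,interpolation=cv2.INTER_CUBIC)[:600])
a=cv2.imread('pics/side0.png')[170:310,210:430]; cv2.imwrite('pics/d0c.png',cv2.resize(a,None,fx=3.6,fy=3.6,interpolation=cv2.INTER_CUBIC))
E
```

```text
(no output)
```

View pics/s0c.png

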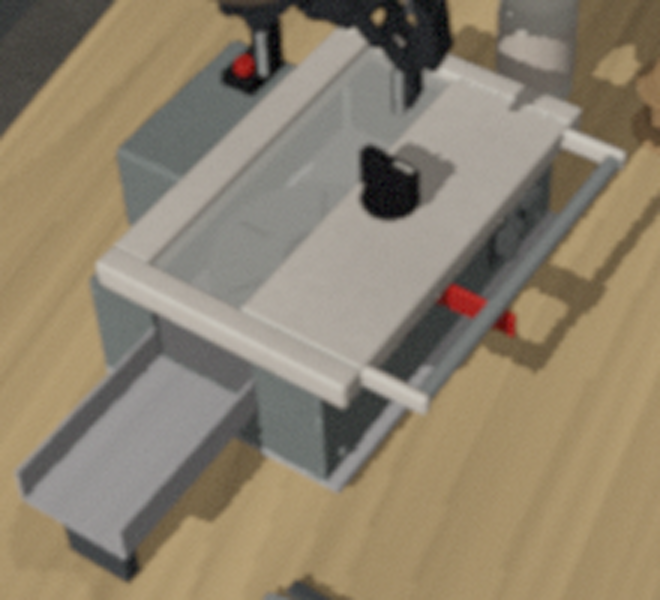

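View pics/d0c.png

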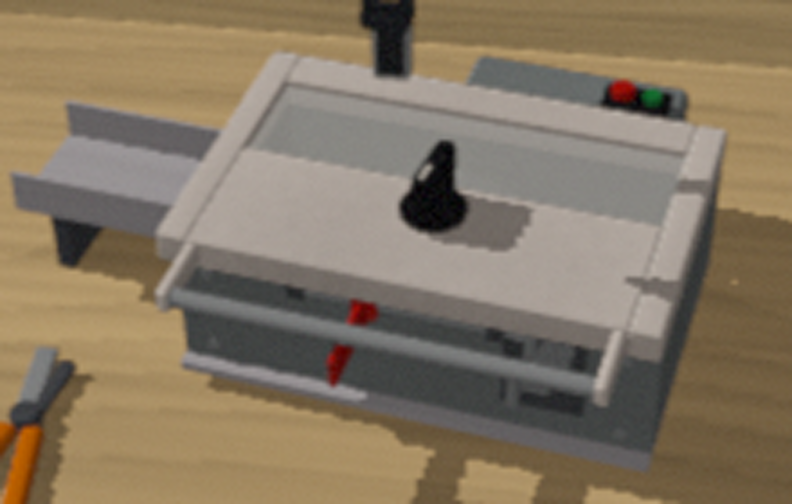

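```bash
cat > h.py <<'E'
import numpy as np
from scipy.optimize import least_squares
def proj(c,P):
    P=np.atleast_2d(P); p=(P-c["origin"])@c["attitude"]; u=p@c["K"].T; return u[:,:2]/u[:,2:]
def ray(c,uv):
    d=c["attitude"]@np.linalg.solve(c["K"],[uv[0],uv[1],1]); return c["origin"],d/np.linalg.norm(d)
def tri(rs):
    A=0;b=0
    for o,d in rs:
        M=np.eye(3)-np.outer(d,d);A=A+M;b=b+M@o
    X=np.linalg.solve(A,b); return X,[np.linalg.norm((np.eye(3)-np.outer(d,d))@(X-o)) for o,d in rs]
def onz(c,uv,z):
    o,d=ray(c,uv); return o+d*(z-o[2])/d[2]
E
python3 - <<'E'
from h import *
from plant import optics
C={n:optics.get_calibration(n) for n in ["scene","side","wrist"]}
S=lambda x,y:(x/3+190,y/3+165); D=lambda x,y:(x/3.6+210,y/3.6+170)
obs=[("scene",S(347,380),(-.115,.152,.132)),("scene",S(580,110),(-.115,-.152,.132)),("scene",S(422,398),(-.155,.124,.122)),("scene",S(618,158),(-.155,-.124,.122)),
("side",D(160,238),(-.115,.152,.132)),("side",D(660,335),(-.115,-.152,.132)),("side",D(167,293),(-.155,.124,.122)),("side",D(604,385),(-.155,-.124,.122)),
("wrist",(407,385),(-.115,.152,.132)),("wrist",(361,207),(-.05,0,.138)),("scene",S(390,198),(-.05,0,.138)),("side",D(434,206),(-.05,0,.138)),("wrist",(572,28),(-.155,-.124,.122))]
def T(p,m):
    c,s=np.cos(p[2]),np.sin(p[2]); return np.array([p[0]+c*m[0]-s*m[1],p[1]+s*m[0]+c*m[1],m[2]+p[3]])
f=lambda p:np.concatenate([proj(C[n],T(p,m))[0]-uv for n,uv,m in obs])
r=least_squares(f,[.7,0,0,0],loss='soft_l1'); print(r.x); print(f(r.x).reshape(-1,2).round(1))
for ns in [[0,4],[1,5],[2,6],[3,7,12],[9,10,11]]:
    X,e=tri([ray(C[obs[i][0]],obs[i][1]) for i in ns]); print(obs[ns[0]][2],X.round(4),T(r.x,obs[ns[0]][2]).round(4),np.round(e,4))
p=r.x
# tab in wrist: plane at bar where red meets (487,250); scene tab front (510,325) side tab lower tip
def inv(X):
    c,s=np.cos(p[2]),np.sin(p[2]);d=X[:2]-p[:2];return np.array([c*d[0]+s*d[1],-s*d[0]+c*d[1],X[2]-p[3]])
for a,b in [(S(512,318),D(337,365)),]:
    X,e=tri([ray(C["scene"],a),ray(C["side"],b)]);print("tabfront",X,inv(X),e)
for n,uv in [("wrist",(489,251)),("wrist",(452,246))]:
    print(inv(onz(C[n],uv,.109)),inv(onz(C[n],uv,.1)))
print(inv(onz(C["scene"],S(510,318),.1)),inv(onz(C["side"],D(337,365),.1)))
E
```

```text
[ 6.46953231e-01 -3.03466662e-02 -1.62059829e-01 -5.94501225e-05]
[[-0.3  2.4]
 [ 0.8 -1.7]
 [ 1.  -1.3]
 [-1.8  0.2]
 [-1.2 -1.5]
 [ 2.   0.2]
 [ 2.2  1.4]
 [-1.2  0.6]
 [-0.2 20.9]
 [ 2.2 -1.6]
 [ 0.2 -1.6]
 [ 0.4 -0.3]
 [-1.5  0.5]]
(-0.115, 0.152, 0.132) [0.5581 0.1343 0.1309] [0.558  0.1382 0.1319] [0.0025 0.0025]
(-0.115, -0.152, 0.132) [ 0.5094 -0.1577  0.1309] [ 0.5089 -0.1618  0.1319] [0.0005 0.0005]
(-0.155, 0.124, 0.122) [0.5143 0.1218 0.1244] [0.514  0.117  0.1219] [0.0005 0.0005]
(-0.155, -0.124, 0.122) [ 0.4725 -0.1289  0.1231] [ 0.474  -0.1277  0.1219] [0.002  0.0018 0.0016]
(-0.05, 0, 0.138) [ 0.5983 -0.0209  0.1355] [ 0.5976 -0.0223  0.1379] [0.0004 0.0012 0.0009]
tabfront [0.49240293 0.02018615 0.10148178] [-0.16067877  0.02493378  0.10154123] [np.float64(0.0003968181120284363), np.float64(0.00039681811202834906)]
[-0.15380463  0.02457268  0.10905945] [-0.15852947  0.02695033  0.10005945]
[-0.12545622  0.02519827  0.10905945] [-0.12921396  0.02759726  0.10005945]
[-0.1593379   0.02482021  0.10005945] [-0.15872401  0.0254165   0.10005945]
```

```bash
python3 -m pendant '[{"tx":1.1,"ty":1.3,"turn":-1},{"tx":1.1,"ty":1.3,"turn":-1},{"turn":-1},{"turn":-1},{"turn":-1}]'
python3 -m pendant '[{"turn":-1},{"turn":-1},{"turn":-1},{"turn":-1},{"turn":-1}]'
python3 -m pendant '[{"turn":-1},{"turn":-1},{"turn":-1},{"turn":-0.45},{"turn":0}]'
python3 - <<'E'
from plant import *
from h import *
import cv2
c=optics.get_calibration("wrist"); im=optics.snapshot("wrist"); cv2.imwrite("pics/w1.png",im[:,:,::-1])
np.savez("w1.npz",**c)
p=(.646953,-.030347,-.16206)
def T(m):
    k,s=np.cos(p[2]),np.sin(p[2]); return np.array([p[0]+k*m[0]-s*m[1],p[1]+s*m[0]+k*m[1],m[2]])
for m in [(-.05,0,.138),(-.05,0,.172),(-.115,.152,.132),(-.115,-.152,.132),(-.155,.124,.122),(-.155,-.124,.122)]: print(m,proj(c,T(m)).round(0))
s=get_state();print(s['time'],s['eef_pos'],s['tcp_rot'],s['q'])
E
```

```text
(-0.05, 0, 0.138) [[363. 205.]]
(-0.05, 0, 0.172) [[370. 218.]]
(-0.115, 0.152, 0.132) [[407. 406.]]
(-0.115, -0.152, 0.132) [[531. -45.]]
(-0.155, 0.124, 0.122) [[462. 374.]]
(-0.155, -0.124, 0.122) [[571.  28.]]
0.2 [6.24657516e-01 2.31655155e-05 2.30639320e-01] [[-1.06622734e-04 -9.99999106e-01 -1.33312018e-03]
 [-9.99999992e-01  1.06709629e-04 -6.51112195e-05]
 [ 6.52534180e-05  1.33311323e-03 -9.99999109e-01]] [ 2.58596066e-01  3.85265057e-01  7.16758056e-03 -2.98934274e-04
 -1.19400431e+00 -2.58592561e-01]invalid input
invalid input
invalid input
```

View pics/w1.png

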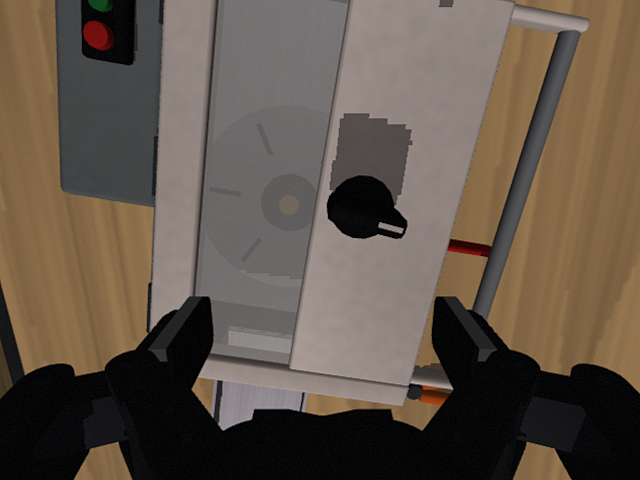

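The moves were refused and the picture is unchanged (latch disc at 361,207), so every row probably needs all five keys.

```bash
python3 -m pendant '[{"tx":1.1,"ty":1.3,"tz":0,"turn":-1,"hand":8.5},{"tx":1.1,"ty":1.3,"tz":0,"turn":-1,"hand":8.5}]'
```

```text
time: 0.4
eef_pos: [0.5998, -0.0232, 0.2307]
tcp_rot: [[0.213, -0.977, -0.001], [-0.977, -0.213, -0.0], [-0.0, 0.001, -1.0]]
force: [-0.2, -0.6, 0.8]
gripper_width: 0.99
```

```bash
python3 -m pendant '[{"tx":0,"ty":0,"tz":0,"turn":-1,"hand":8.5},{"tx":0,"ty":0,"tz":0,"turn":-1,"hand":8.5},{"tx":0,"ty":0,"tz":0,"turn":-1,"hand":8.5},{"tx":0,"ty":0,"tz":0,"turn":-1,"hand":8.5},{"tx":0,"ty":0,"tz":0,"turn":-1,"hand":8.5}]'
python3 -m pendant '[{"tx":0,"ty":0,"tz":0,"turn":-1,"hand":8.5},{"tx":0,"ty":0,"tz":0,"turn":-1,"hand":8.5},{"tx":0,"ty":0,"tz":0,"turn":-1,"hand":8.5},{"tx":0,"ty":0,"tz":0,"turn":-1,"hand":8.5},{"tx":0,"ty":0,"tz":0,"turn":-1,"hand":8.5}]'
python3 -m pendant '[{"tx":0,"ty":0,"tz":0,"turn":-1,"hand":8.5},{"tx":0,"ty":0,"tz":0,"turn":-0.45,"hand":8.5},{"tx":0,"ty":0,"tz":0,"turn":0,"hand":8.5}]'
python3 - <<'E'
from plant import *
from h import *
import cv2
c=optics.get_calibration("wrist"); im=optics.snapshot("wrist"); cv2.imwrite("pics/w2.png",im[:,:,::-1])
p=(.646953,-.030347,-.16206)
def T(m):
    k,s=np.cos(p[2]),np.sin(p[2]); return np.array([p[0]+k*m[0]-s*m[1],p[1]+s*m[0]+k*m[1],m[2]])
for m in [(-.05,0,.138),(-.05,0,.172),(-.115,.152,.132),(-.115,-.152,.132),(-.155,.124,.122),(-.155,-.124,.122),(-.165,.025,.1)]: print(m,proj(c,T(m)).round(0))
print(T((-.05,0,.162)))
s=get_state();print(s['time'],s['eef_pos'],s['tcp_rot'],s['q'])
E
```

```text
time: 0.9
eef_pos: [0.6, -0.0233, 0.231]
tcp_rot: [[0.672, -0.74, -0.001], [-0.74, -0.672, 0.0], [-0.0, 0.0, -1.0]]
force: [-1.2, 0.4, -1.5]
gripper_width: 0.992
time: 1.4
eef_pos: [0.6, -0.0233, 0.231]
tcp_rot: [[0.952, -0.305, -0.001], [-0.305, -0.952, 0.0], [-0.001, 0.0, -1.0]]
force: [0.0, -0.8, -0.4]
gripper_width: 0.996
time: 1.7
eef_pos: [0.6, -0.0233, 0.231]
tcp_rot: [[0.987, -0.162, -0.001], [-0.162, -0.987, 0.0], [-0.001, 0.0, -1.0]]
force: [0.5, -0.3, -0.2]
gripper_width: 0.994
(-0.05, 0, 0.138) [[320. 241.]]
(-0.05, 0, 0.172) [[320. 259.]]
(-0.115, 0.152, 0.132) [[111. 324.]]
(-0.115, -0.152, 0.132) [[530. 323.]]
(-0.155, 0.124, 0.122) [[162. 363.]]
(-0.155, -0.124, 0.122) [[479. 362.]]
(-0.165, 0.025, 0.1) [[291. 357.]]
[ 0.59760815 -0.02227942  0.162     ]
1.75 [ 0.60008312 -0.02325941  0.23108323] [[ 9.86680411e-01 -1.62670079e-01 -4.60754284e-04]
 [-1.62670095e-01 -9.86680516e-01  2.66545103e-06]
 [-4.55050864e-04  7.23209947e-05 -9.99999894e-01]] [ 2.30544995e-01  3.43570756e-01 -5.49598052e-02 -1.17032254e-04
 -1.17271372e+00  1.17690053e+00]
```

View pics/w2.png

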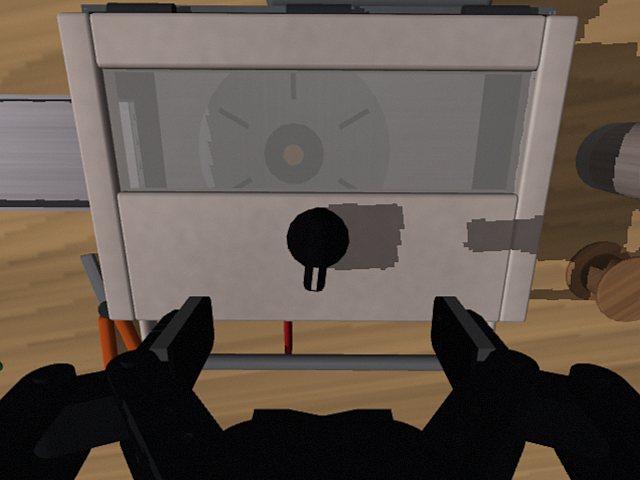

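```bash
python3 -m pendant '[{"tx":-0.2,"ty":-0.2,"tz":2.5,"turn":0,"hand":5},{"tx":0,"ty":0,"tz":2.5,"turn":0,"hand":5},{"tx":0,"ty":0,"tz":2,"turn":0,"hand":5},{"tx":0,"ty":0,"tz":1.7,"turn":0,"hand":5},{"tx":0,"ty":0,"tz":0,"turn":0,"hand":5}]' 20
python3 -m pendant '[{"tx":0,"ty":0,"tz":0,"turn":0,"hand":3},{"tx":0,"ty":0,"tz":0,"turn":0,"hand":2},{"tx":0,"ty":0,"tz":0,"turn":0,"hand":1.8},{"tx":0,"ty":0,"tz":0,"turn":0,"hand":1.5},{"tx":0,"ty":0,"tz":0,"turn":0,"hand":1}]' 30
python3 -m pendant '[{"tx":0,"ty":0,"tz":0,"turn":0,"hand":0.5},{"tx":0,"ty":0,"tz":0,"turn":0,"hand":0.5},{"tx":0,"ty":0,"tz":0,"turn":0,"hand":0.5}]' 30
```

```text
time: 2.25
eef_pos: [0.5967, -0.0212, 0.1415]
tcp_rot: [[0.987, -0.163, -0.006], [-0.163, -0.987, -0.001], [-0.006, 0.002, -1.0]]
force: [-0.2, 0.0, -0.4]
gripper_width: 0.587
time: 2.75
eef_pos: [0.5993, -0.0201, 0.1456]
tcp_rot: [[0.987, -0.161, 0.003], [-0.161, -0.987, 0.001], [0.002, -0.002, -1.0]]
force: [-0.9, 4.9, 4.1]
gripper_width: 0.144
time: 3.05
eef_pos: [0.5993, -0.0201, 0.1456]
tcp_rot: [[0.987, -0.161, 0.002], [-0.161, -0.987, 0.001], [0.002, -0.001, -1.0]]
force: [-1.1, 5.5, 5.1]
gripper_width: 0.148
```

```bash
python3 -m pendant '[{"tx":0,"ty":-0.1,"tz":-0.1,"turn":0.5,"hand":0.5},{"tx":0,"ty":0,"tz":0,"turn":0.8,"hand":0.5},{"tx":0,"ty":0,"tz":0,"turn":0.8,"hand":0.5},{"tx":0,"ty":0,"tz":0,"turn":0.8,"hand":0.5},{"tx":0,"ty":0,"tz":0,"turn":0.8,"hand":0.5}]' 30
python3 -m pendant '[{"tx":0,"ty":0,"tz":0,"turn":0.8,"hand":0.5},{"tx":0,"ty":0,"tz":0,"turn":0.8,"hand":0.5},{"tx":0,"ty":0,"tz":0,"turn":0.8,"hand":0.5},{"tx":0,"ty":0,"tz":0,"turn":0.8,"hand":0.5},{"tx":0,"ty":0,"tz":0,"turn":0.8,"hand":0.5}]' 30
```

```text
time: 3.55
eef_pos: [0.5992, -0.0201, 0.1456]
tcp_rot: [[0.851, -0.525, 0.001], [-0.525, -0.851, -0.0], [0.001, -0.0, -1.0]]
force: [-0.5, 2.4, 1.3]
gripper_width: 0.141
time: 4.05
eef_pos: [0.5991, -0.0202, 0.1456]
tcp_rot: [[0.564, -0.826, 0.001], [-0.826, -0.564, -0.0], [0.001, -0.001, -1.0]]
force: [0.1, 1.4, 1.0]
gripper_width: 0.143
```

```bash
python3 -m pendant '[{"tx":0,"ty":0,"tz":0,"turn":0.8,"hand":0.5},{"tx":0,"ty":0,"tz":0,"turn":0.8,"hand":0.5},{"tx":0,"ty":0,"tz":0,"turn":0.8,"hand":0.5},{"tx":0,"ty":0,"tz":0,"turn":0.8,"hand":0.5},{"tx":0,"ty":0,"tz":0,"turn":0.8,"hand":0.5}]' 30
python3 -m pendant '[{"tx":0,"ty":0,"tz":0,"turn":0.8,"hand":0.5},{"tx":0,"ty":0,"tz":0,"turn":0.8,"hand":0.5},{"tx":0,"ty":0,"tz":0,"turn":0.8,"hand":0.5},{"tx":0,"ty":0,"tz":0,"turn":0.8,"hand":0.5},{"tx":0,"ty":0,"tz":0,"turn":0.4,"hand":0.5}]' 30
python3 -m pendant '[{"tx":0,"ty":0,"tz":0,"turn":0,"hand":0.5},{"tx":0,"ty":0,"tz":0,"turn":0,"hand":0.5}]' 30
python3 -c "
from plant import *
print(get_state()['torque'],get_state()['q'])"
```

```text
time: 4.55
eef_pos: [0.5991, -0.0202, 0.1456]
tcp_rot: [[0.18, -0.984, 0.001], [-0.984, -0.18, -0.001], [0.001, -0.001, -1.0]]
force: [-0.1, 1.4, 2.3]
gripper_width: 0.142
time: 5.05
eef_pos: [0.599, -0.0203, 0.1456]
tcp_rot: [[-0.193, -0.981, 0.001], [-0.981, 0.193, -0.001], [0.001, -0.001, -1.0]]
force: [0.0, 1.2, 1.3]
gripper_width: 0.143
time: 5.25
eef_pos: [0.5989, -0.0203, 0.1456]
tcp_rot: [[-0.19, -0.982, 0.001], [-0.982, 0.19, -0.001], [0.001, -0.001, -1.0]]
force: [0.2, -0.2, 2.5]
gripper_width: 0.147
[0.12230173 0.00504724 0.68907598] [ 0.23659657  0.41331924 -0.17696028  0.00116897 -0.98020961 -0.42837254]
```

```bash
python3 -m pendant '[{"tx":0,"ty":0,"tz":0,"turn":-0.2,"hand":0.5},{"tx":0,"ty":0,"tz":0,"turn":0,"hand":4},{"tx":0,"ty":0,"tz":0,"turn":0,"hand":5},{"tx":0,"ty":0,"tz":0,"turn":0,"hand":5},{"tx":0,"ty":0,"tz":-2,"turn":0,"hand":5}]' 20
python3 -m pendant '[{"tx":0,"ty":1.5,"tz":-3,"turn":-0.2,"hand":6},{"tx":0,"ty":3,"tz":-3,"turn":0,"hand":6},{"tx":0,"ty":3,"tz":0,"turn":0,"hand":6},{"tx":0,"ty":0,"tz":0,"turn":0,"hand":6}]' 20
python3 - <<'E'
from plant import *
from h import *
import cv2
c=optics.get_calibration("wrist"); im=optics.snapshot("wrist"); cv2.imwrite("pics/w3.png",im[:,:,::-1])
p=(.648,-.029,-.16206)
def T(m):
    k,s=np.cos(p[2]),np.sin(p[2]); return np.array([p[0]+k*m[0]-s*m[1],p[1]+s*m[0]+k*m[1],m[2]])
for m in [(-.05,0,.138),(-.05,0,.172),(-.115,.152,.132),(-.115,-.152,.132),(-.155,.124,.122),(-.155,-.124,.122),(-.165,.025,.1)]: print(m,proj(c,T(m)).round(0))
s=get_state();print(s['time'],s['eef_pos'],s['tcp_rot'],s['force'])
E
```

```text
time: 5.75
eef_pos: [0.5965, -0.0203, 0.1623]
tcp_rot: [[-0.173, -0.985, -0.008], [-0.985, 0.173, -0.001], [0.002, 0.007, -1.0]]
force: [0.2, -0.2, 0.7]
gripper_width: 0.583
time: 6.15
eef_pos: [0.5218, -0.0082, 0.2265]
tcp_rot: [[-0.151, -0.989, 0.0], [-0.989, 0.151, 0.001], [-0.001, -0.0, -1.0]]
force: [0.1, -0.4, -0.5]
gripper_width: 0.707
(-0.05, 0, 0.138) [[201. 239.]]
(-0.05, 0, 0.172) [[182. 257.]]
(-0.115, 0.152, 0.132) [[303. 424.]]
(-0.115, -0.152, 0.132) [[301. -28.]]
(-0.155, 0.124, 0.122) [[355. 385.]]
(-0.155, -0.124, 0.122) [[369.  34.]]
(-0.165, 0.025, 0.1) [[370. 257.]]
6.2 [ 0.52333958 -0.00827221  0.2260545 ] [[-1.50971024e-01 -9.88537781e-01  8.96874225e-04]
 [-9.88537847e-01  1.50971664e-01  6.94372261e-04]
 [-8.21815809e-04 -7.81764024e-04 -9.99999357e-01]] [0.47558634 0.43227503 0.4093607 ]
```

View pics/w3.png

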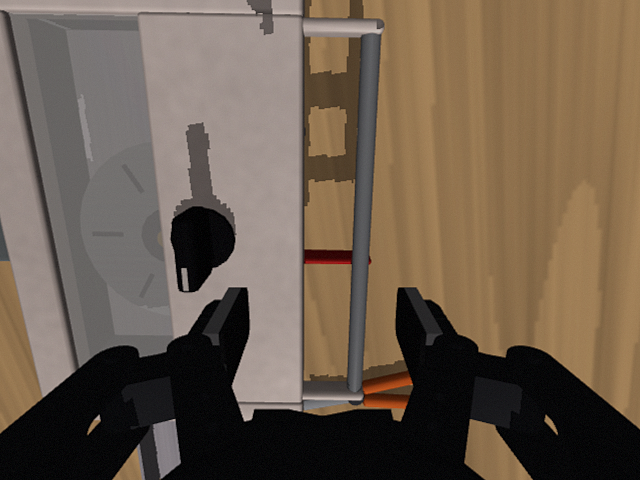

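```bash
python3 -m pendant '[{"tx":1,"ty":2.9,"tz":0,"turn":0.1,"hand":3.6},{"tx":0,"ty":0,"tz":3,"turn":0,"hand":3.6},{"tx":0,"ty":0,"tz":3,"turn":0,"hand":3.6},{"tx":0,"ty":0,"tz":0,"turn":0,"hand":3.6},{"tx":0,"ty":0,"tz":0,"turn":0,"hand":3.6}]' 20
python3 - <<'E'
from plant import *
from h import *
import cv2
for n in ["wrist","side"]:
    im=optics.snapshot(n); cv2.imwrite(f"pics/{n}4.png",im[:,:,::-1])
E
```

```text
time: 6.7
eef_pos: [0.4952, -0.014, 0.1652]
tcp_rot: [[-0.161, -0.987, -0.001], [-0.987, 0.161, -0.001], [0.001, 0.001, -1.0]]
force: [0.1, 0.3, 1.7]
gripper_width: 0.419
```

View pics/wrist4.png

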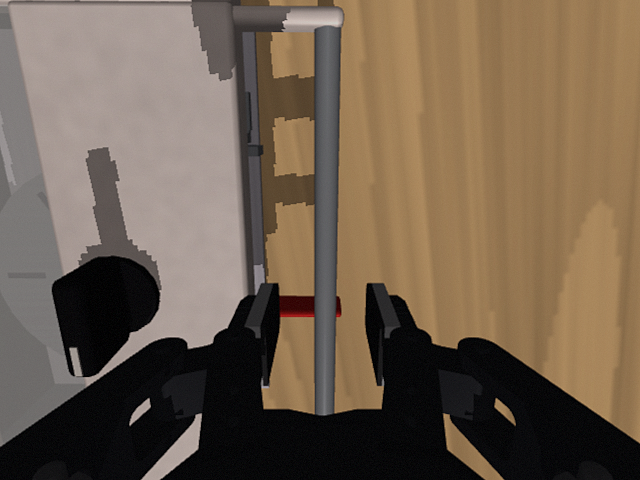

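View pics/side4.png

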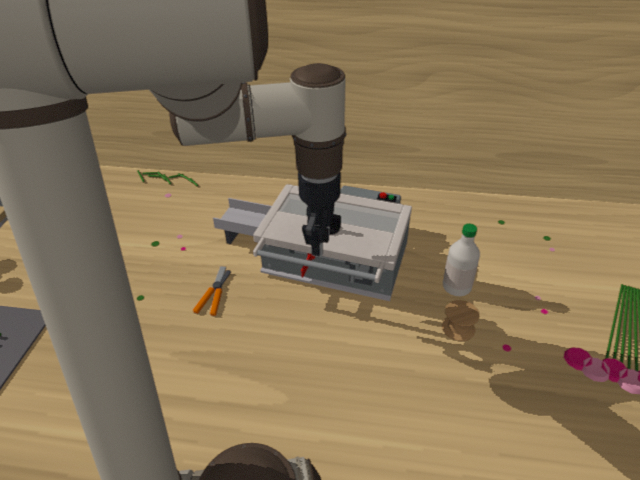

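The bar (column 325) lies centred between the pads (270 and 375). The red tab is at rows 297–317, forward of the pads. I'll descend.

```bash
python3 -m pendant '[{"tx":0,"ty":0.1,"tz":2.5,"turn":0,"hand":3.6},{"tx":0,"ty":0,"tz":2.5,"turn":0,"hand":3.6},{"tx":0,"ty":0,"tz":1.5,"turn":0,"hand":3.6},{"tx":0,"ty":0,"tz":0,"turn":0,"hand":3.6},{"tx":0,"ty":0,"tz":0,"turn":0,"hand":3.6}]' 20
python3 -m pendant '[{"tx":0,"ty":0,"tz":0,"turn":0,"hand":2.2},{"tx":0,"ty":0,"tz":0,"turn":0,"hand":1.8},{"tx":0,"ty":0,"tz":0,"turn":0,"hand":1.5},{"tx":0,"ty":0,"tz":0,"turn":0,"hand":1.3},{"tx":0,"ty":0,"tz":0,"turn":0,"hand":0.5}]' 40
python3 -m pendant '[{"tx":0,"ty":0,"tz":0,"turn":0,"hand":0.5},{"tx":0,"ty":0,"tz":0,"turn":0,"hand":0.5}]' 40
```

```text
time: 7.3
eef_pos: [0.4947, -0.0135, 0.1015]
tcp_rot: [[-0.161, -0.987, 0.002], [-0.987, 0.161, 0.0], [-0.001, -0.002, -1.0]]
force: [0.2, -0.8, 0.1]
gripper_width: 0.422
time: 7.8
eef_pos: [0.4936, -0.0136, 0.1008]
tcp_rot: [[-0.162, -0.987, 0.001], [-0.987, 0.162, 0.0], [-0.0, -0.001, -1.0]]
force: [-1.8, 0.4, 3.8]
gripper_width: 0.126
time: 8.0
eef_pos: [0.4937, -0.0136, 0.1008]
tcp_rot: [[-0.162, -0.987, 0.001], [-0.987, 0.162, 0.0], [-0.0, -0.001, -1.0]]
force: [-2.8, 0.8, 4.6]
gripper_width: 0.125
```

```bash
python3 -m pendant '[{"tx":0,"ty":0,"tz":-0.3,"turn":0,"hand":0.5},{"tx":0,"ty":0,"tz":-0.4,"turn":0,"hand":0.5},{"tx":0,"ty":-0.05,"tz":-0.4,"turn":0,"hand":0.5},{"tx":0,"ty":-0.05,"tz":-0.4,"turn":0,"hand":0.5}]' 40
python3 -m pendant '[{"tx":0,"ty":-0.05,"tz":-0.3,"turn":0,"hand":0.5},{"tx":0,"ty":-0.05,"tz":-0.3,"turn":0,"hand":0.5},{"tx":0,"ty":-0.05,"tz":-0.2,"turn":0,"hand":0.5},{"tx":0,"ty":0,"tz":0,"turn":0,"hand":0.5}]' 40
```

```text
time: 8.4
eef_pos: [0.4945, -0.0138, 0.1143]
tcp_rot: [[-0.162, -0.987, -0.001], [-0.987, 0.162, 0.0], [-0.0, 0.001, -1.0]]
force: [6.2, -0.6, -10.0]
gripper_width: 0.122
time: 8.8
eef_pos: [0.4956, -0.014, 0.1231]
tcp_rot: [[-0.162, -0.987, -0.001], [-0.987, 0.162, 0.0], [-0.0, 0.001, -1.0]]
force: [3.7, 0.7, -7.6]
gripper_width: 0.123
```

Up 22 mm freely. Next come small steps towards the catch.

```bash
python3 -m pendant '[{"tx":0,"ty":-0.05,"tz":-0.2,"turn":0,"hand":0.5},{"tx":0,"ty":0,"tz":-0.1,"turn":0,"hand":0.5},{"tx":0,"ty":0,"tz":0,"turn":0,"hand":0.5}]' 40
python3 -m pendant '[{"tx":0,"ty":-0.02,"tz":-0.1,"turn":0,"hand":0.5},{"tx":0,"ty":0,"tz":-0.05,"turn":0,"hand":0.5},{"tx":0,"ty":0,"tz":0,"turn":0,"hand":0.5}]' 40

```

```text
time: 9.1
eef_pos: [0.4961, -0.0141, 0.1263]
tcp_rot: [[-0.162, -0.987, -0.001], [-0.987, 0.162, 0.0], [0.0, 0.001, -1.0]]
force: [2.6, 1.5, -8.1]
gripper_width: 0.124
time: 9.4
eef_pos: [0.4963, -0.0141, 0.1277]
tcp_rot: [[-0.162, -0.987, -0.001], [-0.987, 0.162, 0.0], [0.0, 0.001, -1.0]]
force: [1.5, 2.1, -8.3]
gripper_width: 0.12
```

```bash
python3 -m pendant '[{"tx":0,"ty":0,"tz":-0.07,"turn":0,"hand":0.5},{"tx":0,"ty":0,"tz":0,"turn":0,"hand":0.5}]' 40
python3 -m pendant '[{"tx":0,"ty":-0.02,"tz":-0.07,"turn":0,"hand":0.5},{"tx":0,"ty":0,"tz":0,"turn":0,"hand":0.5}]' 40

```

```text
time: 9.6
eef_pos: [0.4964, -0.0142, 0.1285]
tcp_rot: [[-0.162, -0.987, -0.0], [-0.987, 0.162, 0.0], [0.0, 0.0, -1.0]]
force: [2.2, 2.1, -8.7]
gripper_width: 0.122
time: 9.8
eef_pos: [0.4965, -0.0142, 0.1292]
tcp_rot: [[-0.162, -0.987, -0.001], [-0.987, 0.162, 0.0], [-0.0, 0.001, -1.0]]
force: [0.8, 3.0, -10.2]
gripper_width: 0.122
```

```bash
python3 -m pendant '[{"tx":0,"ty":0,"tz":-0.06,"turn":0,"hand":0.5},{"tx":0,"ty":0,"tz":0,"turn":0,"hand":0.5}]' 40

```

```text
time: 10.0
eef_pos: [0.4966, -0.0142, 0.1295]
tcp_rot: [[-0.162, -0.987, -0.0], [-0.987, 0.162, 0.0], [-0.0, 0.0, -1.0]]
force: [2.3, 2.4, -12.2]
gripper_width: 0.125
```

```bash
python3 -m pendant '[{"tx":0,"ty":0,"tz":-0.06,"turn":0,"hand":0.5},{"tx":0,"ty":0,"tz":0,"turn":0,"hand":0.5}]' 40

```

```text
time: 10.2
eef_pos: [0.4966, -0.0142, 0.1299]
tcp_rot: [[-0.162, -0.987, -0.001], [-0.987, 0.162, 0.0], [-0.0, 0.001, -1.0]]
force: [3.3, 2.5, -15.2]
gripper_width: 0.123
```

The catch has stopped it: force rises 2–3 N per 0.6 mm commanded. I'll ease off a little and pause.

```bash
python3 -m pendant '[{"tx":0,"ty":0,"tz":0.06,"turn":0,"hand":0.5},{"tx":0,"ty":0,"tz":0.04,"turn":0,"hand":0.5},{"tx":0,"ty":0,"tz":0,"turn":0,"hand":0.5},{"tx":0,"ty":0,"tz":0,"turn":0,"hand":0.5},{"tx":0,"ty":0,"tz":0,"turn":0,"hand":0.5}]' 40
python3 -m pendant '[{"tx":0,"ty":0,"tz":0,"turn":0,"hand":0.5},{"tx":0,"ty":0,"tz":0,"turn":0,"hand":0.5},{"tx":0,"ty":0,"tz":0,"turn":0,"hand":0.5},{"tx":0,"ty":0,"tz":0,"turn":0,"hand":0.5},{"tx":0,"ty":0,"tz":0,"turn":0,"hand":0.5}]' 40
python3 -m pendant '[{"tx":0,"ty":0,"tz":0,"turn":0,"hand":0.5},{"tx":0,"ty":0,"tz":0,"turn":0,"hand":0.5},{"tx":0,"ty":0,"tz":0,"turn":0,"hand":0.5},{"tx":0,"ty":0,"tz":0,"turn":0,"hand":0.5},{"tx":0,"ty":0,"tz":0,"turn":0,"hand":0.5}]' 40
python3 - <<'E'
from plant import *
import cv2
for n in ["side","wrist"]:
    im=optics.snapshot(n); cv2.imwrite(f"pics/{n}5.png",im[:,:,::-1])
E
```

```text
time: 10.7
eef_pos: [0.4967, -0.0142, 0.1298]
tcp_rot: [[-0.161, -0.987, -0.0], [-0.987, 0.161, -0.0], [0.0, 0.0, -1.0]]
force: [-1.4, 4.1, -7.0]
gripper_width: 0.124
time: 11.2
eef_pos: [0.4966, -0.0142, 0.1295]
tcp_rot: [[-0.162, -0.987, -0.0], [-0.987, 0.162, -0.0], [0.0, 0.0, -1.0]]
force: [-2.4, 3.0, -3.8]
gripper_width: 0.121
time: 11.7
eef_pos: [0.4966, -0.0142, 0.1295]
tcp_rot: [[-0.162, -0.987, -0.0], [-0.987, 0.162, -0.0], [0.0, 0.0, -1.0]]
force: [-4.5, 4.6, -2.8]
gripper_width: 0.13
```

View pics/wrist5.png

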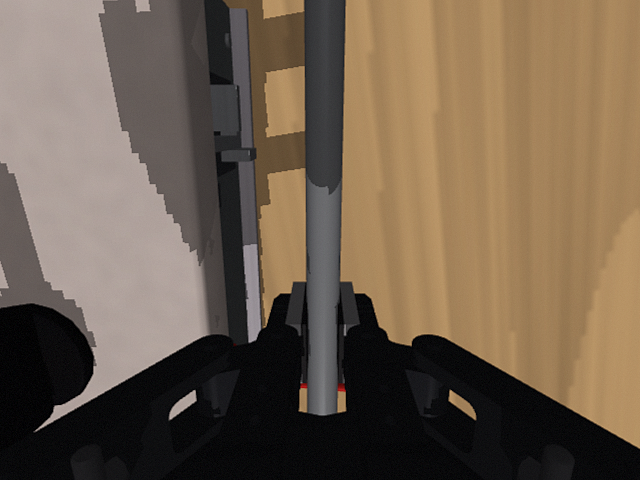

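```bash
python3 -m pendant '[{"tx":0,"ty":0,"tz":0,"turn":0,"hand":2},{"tx":0,"ty":0,"tz":0,"turn":0,"hand":2},{"tx":0,"ty":0,"tz":0.2,"turn":0,"hand":2},{"tx":0,"ty":0,"tz":0,"turn":0,"hand":2}]' 30
python3 -m pendant '[{"tx":-0.4,"ty":0,"tz":0,"turn":0,"hand":2},{"tx":-0.4,"ty":0,"tz":0,"turn":0,"hand":2},{"tx":-0.4,"ty":0,"tz":0,"turn":0,"hand":2},{"tx":-0.2,"ty":0,"tz":0,"turn":0,"hand":2},{"tx":0,"ty":0,"tz":0,"turn":0,"hand":2}]' 30
```

```text
time: 12.2
eef_pos: [0.4974, -0.0144, 0.1277]
tcp_rot: [[-0.161, -0.987, 0.001], [-0.987, 0.161, -0.0], [-0.0, -0.001, -1.0]]
force: [-0.4, 0.2, -0.6]
gripper_width: 0.234
time: 12.7
eef_pos: [0.4992, -0.0, 0.1274]
tcp_rot: [[-0.161, -0.987, 0.0], [-0.987, 0.161, -0.0], [0.0, -0.0, -1.0]]
force: [-0.0, 0.9, -0.5]
gripper_width: 0.236
```

```bash
python3 -m pendant '[{"tx":-0.15,"ty":0,"tz":0,"turn":0,"hand":2},{"tx":-0.15,"ty":0,"tz":0,"turn":0,"hand":2},{"tx":0,"ty":0,"tz":0,"turn":0,"hand":2}]' 30
python3 -m pendant '[{"tx":-0.15,"ty":0,"tz":0,"turn":0,"hand":2},{"tx":-0.15,"ty":0,"tz":0,"turn":0,"hand":2},{"tx":0,"ty":0,"tz":0,"turn":0,"hand":2}]' 30
```

```text
time: 13.0
eef_pos: [0.4996, 0.0027, 0.1274]
tcp_rot: [[-0.161, -0.987, 0.0], [-0.987, 0.161, -0.0], [0.0, -0.0, -1.0]]
force: [-0.4, 0.4, -0.7]
gripper_width: 0.236
time: 13.3
eef_pos: [0.5001, 0.0056, 0.1274]
tcp_rot: [[-0.161, -0.987, 0.0], [-0.987, 0.161, 0.0], [-0.0, -0.0, -1.0]]
force: [0.1, 0.2, 0.1]
gripper_width: 0.233
```

```bash
python3 -m pendant '[{"tx":-0.15,"ty":0,"tz":0,"turn":0,"hand":2},{"tx":0,"ty":0,"tz":0,"turn":0,"hand":2}]' 30
python3 -m pendant '[{"tx":-0.15,"ty":0,"tz":0,"turn":0,"hand":2},{"tx":0,"ty":0,"tz":0,"turn":0,"hand":2}]' 30
python3 -m pendant '[{"tx":-0.15,"ty":0,"tz":0,"turn":0,"hand":2},{"tx":0,"ty":0,"tz":0,"turn":0,"hand":2}]' 30
```

```text
time: 13.5
eef_pos: [0.5003, 0.0071, 0.1274]
tcp_rot: [[-0.161, -0.987, 0.0], [-0.987, 0.161, 0.0], [-0.0, -0.0, -1.0]]
force: [0.1, 0.2, 0.5]
gripper_width: 0.236
time: 13.7
eef_pos: [0.5005, 0.0084, 0.1274]
tcp_rot: [[-0.162, -0.987, -0.0], [-0.987, 0.162, -0.0], [0.0, 0.0, -1.0]]
force: [0.5, -1.5, 0.6]
gripper_width: 0.232
time: 13.9
eef_pos: [0.5006, 0.0096, 0.1274]
tcp_rot: [[-0.162, -0.987, -0.0], [-0.987, 0.162, -0.001], [0.001, 0.0, -1.0]]
force: [0.5, -2.4, -0.2]
gripper_width: 0.229
```

Contact is at y≈0.008, where the force steps to −1.5 and then −2.4 N. I'll push on to about 11.5 mm.

```bash
python3 -m pendant '[{"tx":-0.15,"ty":0,"tz":0,"turn":0,"hand":2},{"tx":-0.15,"ty":0,"tz":0,"turn":0,"hand":2},{"tx":0,"ty":0,"tz":0,"turn":0,"hand":2}]' 30
python3 -m pendant '[{"tx":-0.15,"ty":0,"tz":0,"turn":0,"hand":2},{"tx":-0.15,"ty":0,"tz":0,"turn":0,"hand":2},{"tx":0,"ty":0,"tz":0,"turn":0,"hand":2}]' 30
```

```text
time: 14.2
eef_pos: [0.5012, 0.0129, 0.1274]
tcp_rot: [[-0.162, -0.987, -0.0], [-0.987, 0.162, -0.0], [0.0, 0.0, -1.0]]
force: [0.4, -2.9, -0.7]
gripper_width: 0.237
time: 14.5
eef_pos: [0.5017, 0.016, 0.1274]
tcp_rot: [[-0.161, -0.987, -0.0], [-0.987, 0.161, -0.0], [0.0, 0.0, -1.0]]
force: [-0.7, -3.3, 0.7]
gripper_width: 0.236
```

```bash
python3 -m pendant '[{"tx":-0.15,"ty":0,"tz":0,"turn":0,"hand":2},{"tx":-0.15,"ty":0,"tz":0,"turn":0,"hand":2},{"tx":0,"ty":0,"tz":0,"turn":0,"hand":2}]' 30

```

```text
time: 14.8
eef_pos: [0.5022, 0.0189, 0.1274]
tcp_rot: [[-0.161, -0.987, -0.0], [-0.987, 0.161, -0.0], [0.0, 0.0, -1.0]]
force: [0.5, -4.6, 0.5]
gripper_width: 0.233
```

```bash
python3 -m pendant '[{"tx":-0.04,"ty":0,"tz":0,"turn":0,"hand":1.6},{"tx":0,"ty":0,"tz":0,"turn":0,"hand":1.3},{"tx":0,"ty":0,"tz":0,"turn":0,"hand":0.5},{"tx":0,"ty":0,"tz":0,"turn":0,"hand":0.5},{"tx":0,"ty":0,"tz":0,"turn":0,"hand":0.5}]' 40

```

```text
time: 15.3
eef_pos: [0.5022, 0.0194, 0.1275]
tcp_rot: [[-0.162, -0.987, -0.0], [-0.987, 0.162, 0.0], [-0.0, 0.0, -1.0]]
force: [-0.5, -2.3, 1.4]
gripper_width: 0.13
```

```bash
python3 -m pendant '[{"tx":0,"ty":-0.03,"tz":-0.15,"turn":0,"hand":0.5},{"tx":0,"ty":-0.03,"tz":-0.15,"turn":0,"hand":0.5},{"tx":0,"ty":0,"tz":0,"turn":0,"hand":0.5}]' 40
python3 -m pendant '[{"tx":0,"ty":-0.03,"tz":-0.15,"turn":0,"hand":0.5},{"tx":0,"ty":-0.03,"tz":-0.15,"turn":0,"hand":0.5},{"tx":0,"ty":0,"tz":0,"turn":0,"hand":0.5}]' 40

```

```text
time: 15.6
eef_pos: [0.5024, 0.0194, 0.1294]
tcp_rot: [[-0.162, -0.987, -0.002], [-0.987, 0.162, 0.0], [-0.0, 0.002, -1.0]]
force: [2.8, -1.0, -8.4]
gripper_width: 0.128
time: 15.9
eef_pos: [0.5031, 0.0192, 0.1332]
tcp_rot: [[-0.162, -0.987, -0.001], [-0.987, 0.162, 0.0], [-0.0, 0.001, -1.0]]
force: [1.5, 0.1, -8.3]
gripper_width: 0.123
```

Now 5.5 mm above the catch stop at a normal 8 N, so it is past the catch. I'll work out the arc.

```bash
python3 - <<'E'
import numpy as np
f=lambda t:240.3*np.cos(t+.05); u=lambda t:240.3*np.sin(t+.05)
a=np.arange(.144,1.27,.1)
for t in list(a): 
    d=.02; print(round(t,3),"per row(5): ty %.2f tz %.2f cm"%(-(f(t)-f(t+.1))/50,-(u(t+.1)-u(t))/50), "cum x %.1f z %.1f"%(f(.144)-f(t+.1),u(t+.1)-u(.144)))
E
python3 -m pendant '[{"tx":0,"ty":-0.12,"tz":-0.46,"turn":0,"hand":0.5},{"tx":0,"ty":-0.12,"tz":-0.46,"turn":0,"hand":0.5},{"tx":0,"ty":-0.12,"tz":-0.46,"turn":0,"hand":0.5},{"tx":0,"ty":-0.12,"tz":-0.46,"turn":0,"hand":0.5},{"tx":0,"ty":-0.12,"tz":-0.46,"turn":0,"hand":0.5}]' 40
```

```text
0.144 per row(5): ty -0.12 tz -0.47 cm cum x 5.8 z 23.3
0.244 per row(5): ty -0.16 tz -0.45 cm cum x 13.9 z 45.9
0.344 per row(5): ty -0.21 tz -0.43 cm cum x 24.2 z 67.6
0.444 per row(5): ty -0.25 tz -0.41 cm cum x 36.7 z 88.2
0.544 per row(5): ty -0.29 tz -0.38 cm cum x 51.1 z 107.4
0.644 per row(5): ty -0.33 tz -0.35 cm cum x 67.3 z 125.0
0.744 per row(5): ty -0.36 tz -0.32 cm cum x 85.3 z 141.0
0.844 per row(5): ty -0.39 tz -0.28 cm cum x 104.7 z 155.1
0.944 per row(5): ty -0.42 tz -0.24 cm cum x 125.5 z 167.2
1.044 per row(5): ty -0.44 tz -0.20 cm cum x 147.4 z 177.1
1.144 per row(5): ty -0.45 tz -0.15 cm cum x 170.1 z 184.8
1.244 per row(5): ty -0.47 tz -0.11 cm cum x 193.5 z 190.2
time: 16.4
eef_pos: [0.5085, 0.0182, 0.1565]
tcp_rot: [[-0.162, -0.987, -0.002], [-0.987, 0.162, 0.0], [0.0, 0.002, -1.0]]
force: [-4.8, 5.1, -7.5]
gripper_width: 0.121
```

```bash
python3 -m pendant '[{"tx":0,"ty":-0.15,"tz":-0.45,"turn":0,"hand":0.5},{"tx":0,"ty":-0.15,"tz":-0.45,"turn":0,"hand":0.5},{"tx":0,"ty":-0.16,"tz":-0.45,"turn":0,"hand":0.5},{"tx":0,"ty":-0.17,"tz":-0.45,"turn":0,"hand":0.5},{"tx":0,"ty":-0.17,"tz":-0.45,"turn":0,"hand":0.5}]' 40
python3 -m pendant '[{"tx":0,"ty":-0.2,"tz":-0.43,"turn":0,"hand":0.5},{"tx":0,"ty":-0.2,"tz":-0.43,"turn":0,"hand":0.5},{"tx":0,"ty":-0.21,"tz":-0.43,"turn":0,"hand":0.5},{"tx":0,"ty":-0.21,"tz":-0.43,"turn":0,"hand":0.5},{"tx":0,"ty":-0.22,"tz":-0.43,"turn":0,"hand":0.5}]' 40
```

```text
time: 16.9
eef_pos: [0.5159, 0.0169, 0.1789]
tcp_rot: [[-0.162, -0.987, -0.003], [-0.987, 0.162, 0.0], [0.0, 0.003, -1.0]]
force: [-4.2, 5.9, -7.7]
gripper_width: 0.127
time: 17.4
eef_pos: [0.5253, 0.0153, 0.2003]
tcp_rot: [[-0.162, -0.987, -0.005], [-0.987, 0.162, 0.001], [0.0, 0.005, -1.0]]
force: [-6.7, 5.9, -6.6]
gripper_width: 0.123
```

```bash
python3 -m pendant '[{"tx":0,"ty":-0.24,"tz":-0.41,"turn":0,"hand":0.5},{"tx":0,"ty":-0.24,"tz":-0.41,"turn":0,"hand":0.5},{"tx":0,"ty":-0.24,"tz":-0.41,"turn":0,"hand":0.5},{"tx":0,"ty":-0.25,"tz":-0.41,"turn":0,"hand":0.5},{"tx":0,"ty":-0.26,"tz":-0.41,"turn":0,"hand":0.5}]' 40
python3 -m pendant '[{"tx":0,"ty":-0.28,"tz":-0.39,"turn":0,"hand":0.5},{"tx":0,"ty":-0.28,"tz":-0.39,"turn":0,"hand":0.5},{"tx":0,"ty":-0.29,"tz":-0.38,"turn":0,"hand":0.5},{"tx":0,"ty":-0.29,"tz":-0.38,"turn":0,"hand":0.5},{"tx":0,"ty":-0.3,"tz":-0.38,"turn":0,"hand":0.5}]' 40
python3 -m pendant '[{"tx":0,"ty":-0.32,"tz":-0.36,"turn":0,"hand":0.5},{"tx":0,"ty":-0.32,"tz":-0.36,"turn":0,"hand":0.5},{"tx":0,"ty":-0.32,"tz":-0.35,"turn":0,"hand":0.5},{"tx":0,"ty":-0.33,"tz":-0.35,"turn":0,"hand":0.5},{"tx":0,"ty":-0.33,"tz":-0.35,"turn":0,"hand":0.5}]' 40
```

```text
time: 17.9
eef_pos: [0.5368, 0.0134, 0.2209]
tcp_rot: [[-0.162, -0.987, -0.007], [-0.987, 0.162, 0.001], [0.001, 0.007, -1.0]]
force: [-8.6, 6.2, -3.2]
gripper_width: 0.127
time: 18.4
eef_pos: [0.5503, 0.0111, 0.2406]
tcp_rot: [[-0.161, -0.987, -0.008], [-0.987, 0.161, 0.0], [0.001, 0.008, -1.0]]
force: [-11.4, 6.7, -1.2]
gripper_width: 0.122
time: 18.9
eef_pos: [0.5661, 0.0084, 0.2593]
tcp_rot: [[-0.161, -0.987, -0.008], [-0.987, 0.161, 0.0], [0.001, 0.008, -1.0]]
force: [-13.4, 7.1, 1.8]
gripper_width: 0.123
```

```bash
python3 -m pendant '[{"tx":-0.03,"ty":-0.28,"tz":-0.36,"turn":0,"hand":0.5},{"tx":-0.03,"ty":-0.3,"tz":-0.36,"turn":0,"hand":0.5},{"tx":-0.03,"ty":-0.32,"tz":-0.36,"turn":0,"hand":0.5},{"tx":0,"ty":-0.34,"tz":-0.35,"turn":0,"hand":0.5},{"tx":0,"ty":-0.34,"tz":-0.35,"turn":0,"hand":0.5}]' 40
python3 -m pendant '[{"tx":-0.03,"ty":-0.36,"tz":-0.32,"turn":0,"hand":0.5},{"tx":0,"ty":-0.37,"tz":-0.31,"turn":0,"hand":0.5},{"tx":0,"ty":-0.37,"tz":-0.31,"turn":0,"hand":0.5},{"tx":0,"ty":-0.38,"tz":-0.3,"turn":0,"hand":0.5},{"tx":0,"ty":-0.39,"tz":-0.3,"turn":0,"hand":0.5}]' 40
```

```text
time: 19.4
eef_pos: [0.5834, 0.0056, 0.2764]
tcp_rot: [[-0.162, -0.987, -0.005], [-0.987, 0.162, -0.002], [0.002, 0.005, -1.0]]
force: [-5.9, 0.9, -5.7]
gripper_width: 0.122
time: 19.9
eef_pos: [0.602, 0.0024, 0.2913]
tcp_rot: [[-0.162, -0.987, -0.006], [-0.987, 0.162, -0.002], [0.003, 0.005, -1.0]]
force: [-6.0, 0.7, -5.6]
gripper_width: 0.119
```

```bash
python3 -m pendant '[{"tx":0,"ty":-0.4,"tz":-0.27,"turn":0,"hand":0.5},{"tx":0,"ty":-0.41,"tz":-0.26,"turn":0,"hand":0.5},{"tx":0,"ty":-0.41,"tz":-0.25,"turn":0,"hand":0.5},{"tx":0,"ty":-0.42,"tz":-0.24,"turn":0,"hand":0.5},{"tx":0,"ty":-0.42,"tz":-0.24,"turn":0,"hand":0.5}]' 40
python3 -m pendant '[{"tx":0,"ty":-0.43,"tz":-0.22,"turn":0,"hand":0.5},{"tx":0,"ty":-0.44,"tz":-0.21,"turn":0,"hand":0.5},{"tx":0,"ty":-0.44,"tz":-0.2,"turn":0,"hand":0.5},{"tx":0,"ty":-0.44,"tz":-0.19,"turn":0,"hand":0.5},{"tx":0,"ty":-0.44,"tz":-0.19,"turn":0,"hand":0.5}]' 40
```

```text
time: 20.4
eef_pos: [0.6224, -0.001, 0.3045]
tcp_rot: [[-0.162, -0.987, -0.005], [-0.987, 0.162, -0.002], [0.003, 0.004, -1.0]]
force: [-6.2, -0.1, -4.4]
gripper_width: 0.121
time: 20.9
eef_pos: [0.6442, -0.0047, 0.3156]
tcp_rot: [[-0.162, -0.987, -0.004], [-0.987, 0.162, -0.003], [0.003, 0.003, -1.0]]
force: [-7.1, -0.1, -2.7]
gripper_width: 0.124
```

```bash
python3 -m pendant '[{"tx":0,"ty":-0.45,"tz":-0.17,"turn":0,"hand":0.5},{"tx":0,"ty":-0.45,"tz":-0.17,"turn":0,"hand":0.5},{"tx":0,"ty":-0.45,"tz":-0.16,"turn":0,"hand":0.5},{"tx":0,"ty":-0.45,"tz":-0.15,"turn":0,"hand":0.5},{"tx":0,"ty":-0.45,"tz":-0.14,"turn":0,"hand":0.5}]' 40
python3 -m pendant '[{"tx":0,"ty":-0.25,"tz":-0.08,"turn":0,"hand":0.5},{"tx":0,"ty":-0.2,"tz":-0.06,"turn":0,"hand":0.5},{"tx":0,"ty":0,"tz":0,"turn":0,"hand":0.5}]' 40
```

```text
time: 21.4
eef_pos: [0.6663, -0.0085, 0.3243]
tcp_rot: [[-0.162, -0.987, -0.003], [-0.987, 0.162, -0.003], [0.003, 0.002, -1.0]]
force: [-8.5, 0.6, 2.5]
gripper_width: 0.122
time: 21.7
eef_pos: [0.6713, -0.0093, 0.3259]
tcp_rot: [[-0.162, -0.987, -0.001], [-0.987, 0.162, -0.003], [0.003, 0.001, -1.0]]
force: [-6.8, -0.8, 0.5]
gripper_width: 0.122
```

```bash
python3 -m pendant '[{"tx":0,"ty":-0.15,"tz":-0.04,"turn":0,"hand":0.5},{"tx":0,"ty":-0.1,"tz":-0.03,"turn":0,"hand":0.5},{"tx":0,"ty":0,"tz":0,"turn":0,"hand":0.5}]' 40
python3 -m pendant '[{"tx":0,"ty":-0.1,"tz":-0.03,"turn":0,"hand":0.5},{"tx":0,"ty":-0.1,"tz":-0.03,"turn":0,"hand":0.5},{"tx":0,"ty":0,"tz":0,"turn":0,"hand":0.5}]' 40
```

```text
time: 22.0
eef_pos: [0.6725, -0.0095, 0.3263]
tcp_rot: [[-0.162, -0.987, -0.005], [-0.987, 0.162, -0.003], [0.004, 0.004, -1.0]]
force: [-9.5, 0.9, 0.3]
gripper_width: 0.122
time: 22.3
eef_pos: [0.6724, -0.0096, 0.3263]
tcp_rot: [[-0.161, -0.987, -0.01], [-0.987, 0.162, -0.003], [0.004, 0.01, -1.0]]
force: [-14.9, 1.6, -0.2]
gripper_width: 0.126
```

End stop reached: position is constant while force goes 9→15 N. I'll ease off, open, slide right so the tab springs back gently, and rise.

```bash
python3 -m pendant '[{"tx":0,"ty":0.2,"tz":0,"turn":0,"hand":0.5},{"tx":0,"ty":0,"tz":0,"turn":0,"hand":2},{"tx":0,"ty":0,"tz":0,"turn":0,"hand":2},{"tx":0,"ty":0,"tz":0,"turn":0,"hand":2}]' 40
python3 -m pendant '[{"tx":0.4,"ty":0,"tz":0,"turn":0,"hand":2.5},{"tx":0.4,"ty":0,"tz":0,"turn":0,"hand":3},{"tx":0.4,"ty":0,"tz":0,"turn":0,"hand":3},{"tx":0.4,"ty":0,"tz":0,"turn":0,"hand":3},{"tx":0,"ty":0,"tz":0,"turn":0,"hand":3}]' 40
python3 -m pendant '[{"tx":0,"ty":0,"tz":-0.5,"turn":0,"hand":3},{"tx":0,"ty":0,"tz":-1,"turn":0,"hand":3},{"tx":0,"ty":0,"tz":-2,"turn":0,"hand":3},{"tx":0,"ty":0,"tz":-3,"turn":0,"hand":3},{"tx":0,"ty":0,"tz":0,"turn":0,"hand":3}]' 40
python3 - <<'E'
from plant import *
import cv2
for n in ["side","scene"]:
    im=optics.snapshot(n); cv2.imwrite(f"pics/{n}6.png",im[:,:,::-1])
E
```

```text
time: 22.7
eef_pos: [0.6757, -0.0095, 0.3269]
tcp_rot: [[-0.162, -0.987, 0.004], [-0.987, 0.162, -0.002], [0.002, -0.004, -1.0]]
force: [-2.5, -4.5, 3.5]
gripper_width: 0.236
time: 23.2
eef_pos: [0.6724, -0.0232, 0.3237]
tcp_rot: [[-0.162, -0.987, -0.001], [-0.987, 0.162, 0.001], [-0.001, 0.001, -1.0]]
force: [0.5, 0.2, 0.2]
gripper_width: 0.35
time: 23.7
eef_pos: [0.674, -0.0237, 0.3955]
tcp_rot: [[-0.161, -0.987, 0.01], [-0.987, 0.161, -0.0], [-0.002, -0.01, -1.0]]
force: [-0.1, -0.8, 0.2]
gripper_width: 0.353
```

View pics/side6.png

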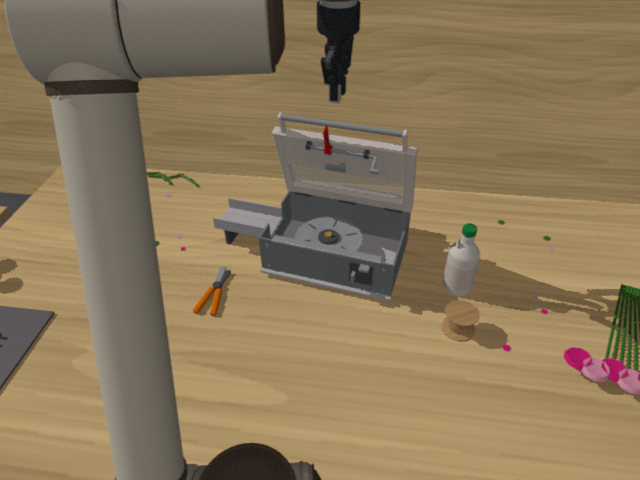

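View pics/scene6.png

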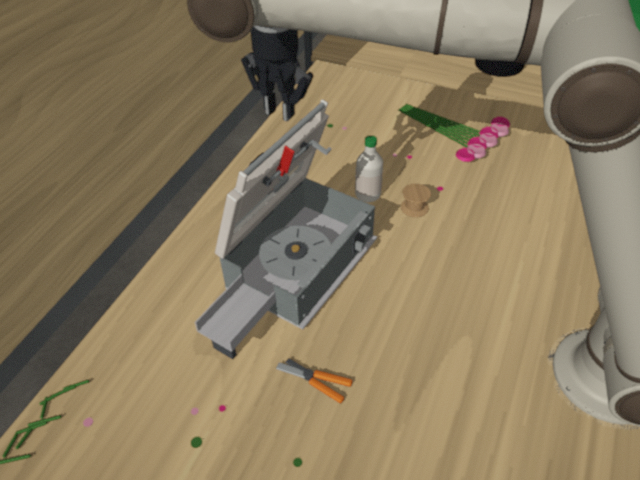

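The hood is up with the bar at (281,120)–(405,134) in the side view, and the gripper is well clear above. Bottle, spool and snips are at their old pixels. I'll check the hood angle numerically.

```bash
python3 - <<'E'
from plant import *
from h import *
import cv2
c=optics.get_calibration("side"); p=(.648,-.029,-.16206)
def T(m):
    k,s=np.cos(p[2]),np.sin(p[2]); return np.array([p[0]+k*m[0]-s*m[1],p[1]+s*m[0]+k*m[1],m[2]])
for t in (1.15,1.2,1.25,1.3):
    f=.240*np.cos(t)-.012*np.sin(t);u=.240*np.sin(t)+.012*np.cos(t)
    print(t,[proj(c,T((.085-f,y,.110+u)))[0].round(1) for y in (.124,-.124)])
a=cv2.imread('pics/side0.png').astype(int);b=cv2.imread('pics/side6.png').astype(int)
for n,(x0,y0,x1,y1) in dict(bottle=(440,220,485,300),spool=(438,298,485,345),snips=(190,260,232,318)).items(): print(n,np.abs(a-b)[y0:y1,x0:x1].mean().round(2))
im=cv2.imread('pics/side6.png')[100:240,250:440];cv2.imwrite('pics/d6c.png',cv2.resize(im,None,fx=4,fy=4))
E
```

```text
1.15 [array([278.3, 125.2]), array([400.6, 142.8])]
1.2 [array([280.2, 120.8]), array([402., 138.])]
1.25 [array([282.2, 116.6]), array([403.2, 133.5])]
1.3 [array([284.1, 112.8]), array([404.5, 129.3])]
bottle 12.27
spool 9.57
snips 2.2
```

View pics/d6c.png

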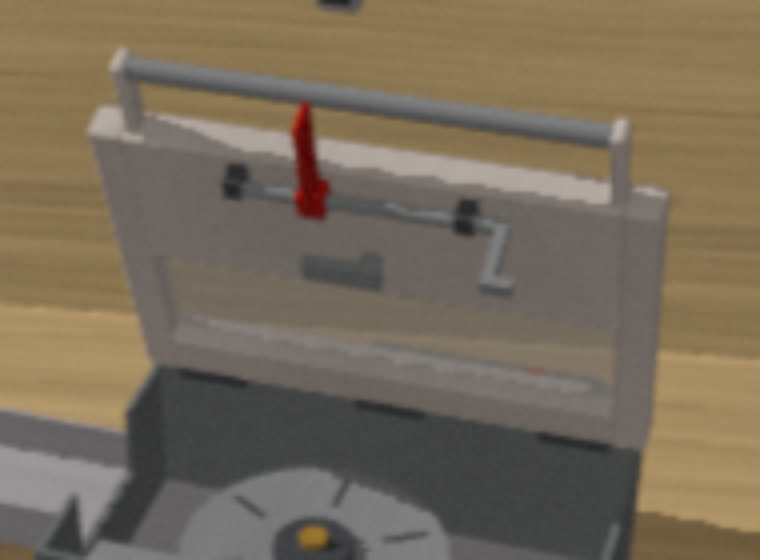

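```bash
python3 -c "
from plant import *
s=get_state();print(s['time'],s['force'],s['qd'].round(3));print(order.finish_job())"
```

```text
23.8 [ 1.0510911  -0.63963522 -0.19900939] [-0.001  0.019 -0.052 -0.01   0.003 -0.001]
the job is handed in; nothing more can be done
None
```

The hood is fully open and stays up by itself; I handed the job in at 23.8 s with the gripper about 70 mm clear above it.

- **Latch:** I turned the wing clockwise to its end stop, where the moment rose to 0.69 N m.
- **Catch:** I raised the hood until the catch stopped it, with at most about 15 N at the handle, roughly 6 N of that on the catch. I eased off there and paused about 1.5 s with the fingers closed.
- **Tab:** With the fingers round the bar I felt left along it, met the tab and pushed it about 11 mm at no more than about 5 N. I then closed on the bar and lifted past the catch along the arc to the end stop. The stop showed as the force rising to 15 N with no further movement. During the lift the force reached about 15 N while my path ran a little tight to the hinge, so I corrected it.
- **Release:** I opened the fingers, slid them right so the tab could spring back, and rose clear.

**Last checks:**
- **Hood angle:** In the side view the bar's ends fit a hood angle of 1.25 rad to within about 2 px.
- **Tab and hook:** They look straight in the side view.
- **Bystanders:** The bottle, spool and snips are at their earlier pixels. The bottle and spool patches did differ in brightness by about 10–12 grey levels, which I put down to the arm's shadow and did not check further.
- **Refused calls:** My first three move calls were refused because keys were missing from the rows; the arm did not move.

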